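# Load the orbital shaker from the rack carousel and clamp it

### The job

The shaker's clamp stands nearly shut: crank it open wide enough for the tube racks. Turn the carousel by its bar handle to bring each rack in turn to the loading opening, and stand every rack upright in a row on the shaker platform, lengthwise between the sliding jaw and the fixed bar; when all are loaded, crank the clamp shut until you feel the jaw bear firmly on all of them. Leave the jar and the small tip box in the carousel and do not disturb the other things on the bench.

Things in the scene. Friction and masses are not known exactly. Their poses are not given: they have to be found in the camera images.
- carousel: The carousel's fixed base, a grey disc of diameter 410; origin on the turning axis at bench height. A wire guard (wires 6 thick, centred 134 above the bench, 55 to 195 from the axis) covers the bays except for a loading opening 110 degrees wide, centred on the base's own -x direction, which faces the arm. Things can be lifted out only there.
- rotor: The carousel's white turning plate, diameter 344, its top 34 above the bench; origin on its axis at bench height. Six open-topped bays, 60 degrees apart, centred 115 from the axis, parted by fins 12 high; a rim 12 high runs round it.
- handle (a point): Centre of the black bar handle fixed on top of the turning plate, on its axis, 166 above the bench. The bar is 84 long (its x axis), 22 wide (y) and 32 high (150 to 182 above the bench). Turning it turns the plate: friction about 0.12 N m, several turns either way, stays where it is left.
- shaker: Shaker, a fixed white box 350 wide (its y), 250 deep (x -160 to +90); origin at bench height, -x side faces the arm. Platform 85 above the bench; on it a fixed bar along y (inner face x = +55), end stops (inner faces y = -159 and +159), all 24 high, and a sliding jaw facing the bar. Racks stand between jaw and bar, long sides along y; room for three in a row.
- jaw: The sliding clamp jaw, an aluminium bar 300 long (y), 16 thick, 24 high above the platform; origin at the middle of its inner (+x) face, at platform height. It slides along the shaker's x and leaves a gap of 54 to 62 to the fixed bar at the start, 94 when fully open.
- crank (a joint): Angle of the crank that drives the jaw (rad), growing clockwise seen from above; clockwise closes the jaw (towards the shaker's +x), 20 mm per turn. At 0 the gap is 58, at -11.3 (fully open) 94; 60 wide racks are met near -0.6; range -11.3 to 2.0. Friction about 0.12 N m; self-locking. Resistance rises sharply once the jaw bears on the racks.
- crank_axis (a point): Point on the crank's vertical axis, level with the middle of the crank knob, 148 above the bench.
- crank_knob (a point): Centre of the crank's upright black knob, a cylinder of diameter 22, 46 tall, middle 148 above the bench, 40 from the crank axis. It spins freely on its pin, so it can be pinched from above and carried round in a circle without turning the gripper.
- rack1_mid (a point): Tube rack (may be absent): steel foot 84 x 60 x 24 high, on it a grey block 76 long x 44 wide (up to 72 above the rack's underside) with eight white-capped tubes (tops at 84). Point: its centre, 42 above its underside; x along its length, y across its width, z up. In the carousel its length is radial. Grasp the block across its 44 width, 10 to 16 above this point. 0.27 to 0.49 kg.
- rack2_mid (a point): Tube rack (may be absent): steel foot 84 x 60 x 24 high, on it a grey block 76 long x 44 wide (up to 72 above the rack's underside) with eight white-capped tubes (tops at 84). Point: its centre, 42 above its underside; x along its length, y across its width, z up. In the carousel its length is radial. Grasp the block across its 44 width, 10 to 16 above this point. 0.27 to 0.49 kg.
- rack3_mid (a point): Tube rack (may be absent): steel foot 84 x 60 x 24 high, on it a grey block 76 long x 44 wide (up to 72 above the rack's underside) with eight white-capped tubes (tops at 84). Point: its centre, 42 above its underside; x along its length, y across its width, z up. In the carousel its length is radial. Grasp the block across its 44 width, 10 to 16 above this point. 0.27 to 0.49 kg.
- rack4_mid (a point): Tube rack (may be absent): steel foot 84 x 60 x 24 high, on it a grey block 76 long x 44 wide (up to 72 above the rack's underside) with eight white-capped tubes (tops at 84). Point: its centre, 42 above its underside; x along its length, y across its width, z up. In the carousel its length is radial. Grasp the block across its 44 width, 10 to 16 above this point. 0.27 to 0.49 kg.
- jar: A round jar with cap, diameter 72, 60 tall, in a carousel bay; origin under its centre. It stays in the carousel.
- smallbox: A small tip box with clear lid, 75 x 55 x 52 high, in a carousel bay; origin under its centre. It stays in the carousel.
- tipbox1: Bystander: tip box, 125 x 85 x 70, clear lid; origin under its centre. Leave it alone.
- tipbox2: Bystander: tip box, 125 x 85 x 70, clear lid; origin under its centre. Leave it alone.
- media: Bystander: glass bottle with cap, diameter 72, 150 tall; origin under its centre. Leave it alone.
- beaker: Bystander: open clear beaker, diameter 90, 120 tall; origin under its centre. Leave it alone.
- geltray: Bystander: open clear tray, 80 x 60 x 40; origin under its centre. Leave it alone.
- buffer: Bystander: glass bottle with cap, diameter 60, 110 tall; origin under its centre. Leave it alone.

How it is judged:
By the outcome, as a careful person would: the job done as asked, in the order asked, and still so for the second after the job is handed in, with the robot touching nothing.
Of rack1, rack2, rack3, rack4 only 2 to 3 are there at a start; the rules pass over those that are not, and their reading is None.
At some moment in a run one of rack1, rack2, rack3, rack4 may be knocked a few centimetres aside while the robot is not near it.
It also fails if it takes over 210 s, if anything falls off the work surface, if the arm or the gripper's body presses on something with over 40 N, if the wrist force passes 120 N, or if a joint passes its speed limit or range.

### The arm

A 6-joint arm with a two-finger parallel gripper is mounted at the origin on the work surface. World frame = base frame: x ahead of the robot, y to its left, z up, the work surface at z = 0. Lengths are in m, angles in rad, forces in N, time in s.
With the tool pointing down it reaches from about 0.3 to 0.875 m from the base axis. Payload 6.4 kg.
Tool frame: the origin (TCP) lies on the centre line of the jaws, within the pads' length; the fingertips stand 25 mm ahead of it and the grasp point (between the pads) lies 6 mm ahead of it; z points along the fingers, y is the line along which they close (so a half turn about z gives the same grasp; the last joint's range is limited). The gripper opens to 85 mm and grips with 20 to 120 N. Pads are 22 mm wide; open, the fingers measure 114 mm over their backs; the gripper's body (76 mm by 85 mm) begins 54 mm behind the grasp point. The pads swing forward as they close: fully open they stand 13 mm farther back than shut.
Start: joints at [-1.396, 0.181, 1.607, -0, 1.354, -0.206], TCP at [0.214, -0.534, 0.256] pointing down, gripper open.
Joint ranges: [-2.99, 2.99], [-0.89, 2.07], [0.3, 2.58], [-1.14, 4.28], [0, 2.63], [-3.12, 3.12]. Speed limits (rad/s): [2.57, 2.57, 3.01, 3.14, 3.14, 3.14].

### API

Orientations are given as a unit quaternion [w, x, y, z].
In Python, from bench import get_obs, camera, hand_in, spot_in gives the robot as it stands.
- The arm moves only by the shell command python3 -m jog 'ROWS'. ROWS is JSON, one flat list of numbers, 7 for each row, row after row: the shift along the tool's x, y, z in m, then the turn, a rotation vector about the tool's x, y, z in rad, then the closure, from 0 (fully open) to 1 (shut). A call has 1 to 20 rows; each row is the pose to reach, as a shift and turn from the pose commanded when the call began, along the tool's axes at that moment; what a row does not reach only later rows make up. A row lasts 1/8 s, in which the tool goes at most 62.5 mm and 10.7 degrees, less where a joint would pass 70% of its speed; a pose out of reach is approached as far as the arm can. A call with a gripper value outside its range is refused whole. The fingers move at their own pace and stop on an object; the grip force is fixed at half the most. Time passes only in rows, so rows that repeat a pose let the fingers close. It gives the time, the measured TCP pose, the force, the opening and the grip force at its end, in the units of the state.
- get_obs(): the state, without advancing time (a new reading comes with each control period).
- camera(name): name is "scene" or "top" or "wrist"; returns a dict with "frame" (420x560x3 uint8, red, green, blue), "mtx" (3x3 intrinsics, pixels), "extrinsics" (4x4, takes a point from camera to world coordinates). Camera axes: x right, y up, looking along -z (the intrinsics and any distortion apply to the point x, -y, -z); pixel columns grow to the right and rows downward; lengths in m; the calibration is good to about 2 mm. A picture is of the moment at which its call begins. There is no depth.
- hand_in(): hands the job in; it is judged then, once.
Trained networks look in a picture, given as the dict that the camera call returned (one of the last four; its "shot" number tells which), for a name from the list of things; names that differ only in an ending like _2 or _b are one class to them, and where a whole thing is asked for, a point or a joint stands for the part that bears it (a point fixed in the world has none). Each returns a list of dicts, best first, with "confidence" (0 to 1); they miss things now and then, are a little off and sometimes report something else, mostly with a low value. They report only what shows in the picture. A call takes as long as a camera call.
- spot_in(picture, name): "xyz" ([x, y, z] in m, in world coordinates, good to about 4 mm: the middle of the surface that is visible of it).
The state is a dict: "time_s": time; "q": joint angles; "dq": joint speeds; "joint_efforts": joint torques, N m; "eef_pos": TCP position; "eef_rot": TCP orientation; "wrist_force": force on the tool from outside, world axes, zero at the start; "torque": the same for the moment, N m; "opening": opening from 0.0 (shut) to 1.0 (fully open); "grasp_force": force on a finger pad.
Only numpy, scipy, OpenCV 4.12 (cv2) and the standard library are available. Lean on these libraries where they do the work, as an engineer would, in place of code of your own. Each camera call takes 0.05 s, during which the arm holds its last target. There are 200 camera calls.

## Working session

There is one attempt and no reset: what is moved stays moved. The work goes in short steps, Python scripts to look and compute and a shell command to move; the robot and the scene stay as the last step left them, time stands still between calls to the robot, and variables do not carry over. Pictures are saved under pics/ and viewed, at most 14 in all, crops included, and the job is handed in when it is done.

```bash
ls; mkdir -p pics
python3 - <<'E'
from bench import *
import cv2
o=get_obs();print(o['time_s'],o['eef_pos'],o['eef_rot'],o['opening'])
for n in ['scene','top']:
    p=camera(n);cv2.imwrite(f'pics/{n}0.png',p['frame'][:,:,::-1])
    for k in ['carousel','rotor','handle','shaker','jaw','crank_axis','crank_knob','rack1_mid','jar','smallbox','media','beaker','buffer','geltray','tipbox1']:
        print(n,k,[(round(d['confidence'],2),[round(float(v),3) for v in d['xyz']]) for d in spot_in(p,k)][:5])
E
```

```text
pics
0.0 [ 0.21361951 -0.53330826  0.25540974] [-8.57358425e-04  9.81930737e-01  1.89238719e-01  1.26157960e-05] 1.001270007048685
scene carousel [(0.71, [0.582, 0.242, 0.032]), (0.69, [0.648, 0.227, 0.013]), (0.58, [0.827, -0.141, 0.071])]
scene rotor [(0.87, [0.582, 0.242, 0.033])]
scene handle [(0.58, [0.582, 0.243, 0.035])]
scene shaker [(0.88, [0.54, -0.218, 0.086])]
scene jaw [(0.92, [0.531, -0.215, 0.106])]
scene crank_axis [(0.49, [0.42, -0.157, 0.126])]
scene crank_knob [(0.41, [0.83, -0.143, 0.073]), (0.25, [0.585, 0.244, 0.033])]
scene rack1_mid [(0.98, [0.676, 0.32, 0.091])]
scene jar []
scene smallbox [(0.96, [0.695, 0.218, 0.086]), (0.47, [0.79, -0.248, 0.1])]
scene media [(0.75, [0.792, -0.249, 0.102])]
scene beaker [(0.89, [0.332, 0.441, 0.081])]
scene buffer [(0.57, [0.829, -0.142, 0.072])]
scene geltray [(0.6, [0.364, 0.018, 0.021]), (0.48, [0.42, -0.152, 0.161])]
scene tipbox1 [(0.74, [0.824, -0.01, 0.068]), (0.62, [0.45, -0.555, 0.069])]
top carousel [(0.59, [0.586, 0.26, 0.014])]
top rotor [(0.95, [0.565, 0.251, 0.035])]
top handle [(0.76, [0.572, 0.25, 0.034])]
top shaker [(0.67, [0.509, -0.208, 0.085])]
top jaw [(0.8, [0.528, -0.211, 0.106])]
top crank_axis [(0.61, [0.432, -0.159, 0.12])]
top crank_knob [(0.34, [0.458, 0.301, 0.097])]
top rack1_mid [(0.73, [0.76, -0.232, 0.106]), (0.61, [0.568, 0.25, 0.035]), (0.59, [0.362, 0.02, 0.013])]
top jar [(0.55, [0.457, 0.301, 0.092])]
top smallbox [(0.84, [0.678, 0.215, 0.084]), (0.35, [0.802, -0.136, 0.075])]
top media [(0.64, [0.763, -0.232, 0.105]), (0.16, [0.582, 0.259, 0.015])]
top beaker [(0.88, [0.318, 0.461, 0.058])]
top buffer [(0.7, [0.584, 0.26, 0.016]), (0.67, [0.8, -0.133, 0.079])]
top geltray [(0.72, [0.362, 0.019, 0.015])]
top tipbox1 [(0.92, [0.809, -0.007, 0.072]), (0.74, [0.43, -0.549, 0.07])]
```

View pics/scene0.png

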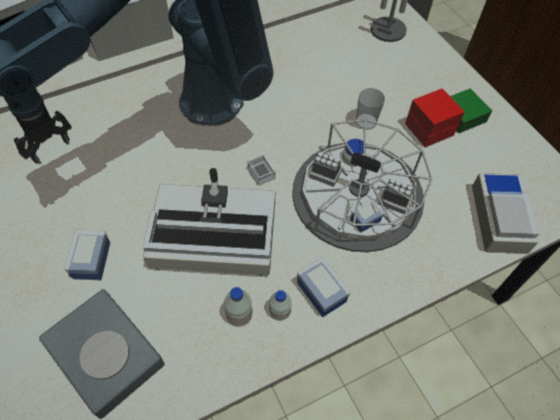

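View pics/top0.png

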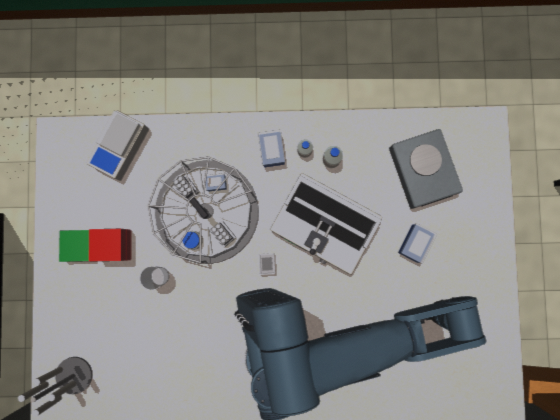

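The scene view shows two racks in the carousel, at about (323,170) and (397,195), with the jar at (355,150) and the small box at (367,217). In the top view the racks are at (183,187) and (222,235), the handle at (202,207) and the crank knob near (316,246). I'll zoom in next.

```bash
cat > h.py <<'E'
import numpy as np,cv2
from bench import *
from scipy.spatial.transform import Rotation as R
def ray(p,u,v,z):
    K=np.array(p['mtx']);T=np.array(p['extrinsics']);d=np.linalg.inv(K)@[u,v,1];d=T[:3,:3]@[d[0],-d[1],-d[2]]
    c=T[:3,3];return c+d*(z-c[2])/d[2]
def pix(p,X):
    K=np.array(p['mtx']);T=np.array(p['extrinsics']);c=T[:3,:3].T@(np.array(X)-T[:3,3]);q=K@[c[0],-c[1],-c[2]];return q[:2]/q[2]
def pose():
    o=get_obs();q=o['eef_rot'];return np.array(o['eef_pos']),R.from_quat([q[1],q[2],q[3],q[0]])
def to(xyz,yaw=None):
    """shift in tool axes to target; yaw = world angle of tool y (mod pi), tool pointing down"""
    p,r=pose();s=r.inv().apply(np.array(xyz)-p);t=np.zeros(3)
    if yaw is not None:
        x=r.as_matrix();cur=np.arctan2(x[1,1],x[0,1]);d=(yaw-cur+np.pi/2)%np.pi-np.pi/2
        Y=cur+d;M=np.array([[np.sin(Y),np.cos(Y),0],[-np.cos(Y),np.sin(Y),0],[0,0,-1]])
        t=(r.inv()*R.from_matrix(M)).as_rotvec()
    print('shift',s.round(4),'turn',t.round(4));return s,t
def zoom(p,c,w,h,name,k=3):
    f=p['frame'][:,:,::-1][c[1]:c[1]+h,c[0]:c[0]+w];cv2.imwrite(f'pics/{name}.png',cv2.resize(f,None,fx=k,fy=k,interpolation=cv2.INTER_CUBIC))
E
python3 - <<'E'
from h import *
p=camera('top');print(np.array(p['extrinsics']).round(3),p['mtx'],p.get('dist'),p.keys())
a=p['frame'][145:275,140:400,::-1]
cv2.imwrite('pics/topz.png',cv2.resize(a,None,fx=3,fy=3,interpolation=cv2.INTER_CUBIC))
p=camera('scene');print(np.array(p['extrinsics']).round(3))
a=p['frame'][110:280,140:440,::-1]
cv2.imwrite('pics/scz.png',cv2.resize(a,None,fx=2.6,fy=2.6,interpolation=cv2.INTER_CUBIC))
print(get_obs()['q'])
E
```

```text
[[-0.021  0.997 -0.075  0.424]
 [-1.    -0.022 -0.014 -0.058]
 [-0.015  0.075  0.997  1.867]
 [ 0.     0.     0.     1.   ]] [[472.8091962    0.         280.25356455]
 [  0.         472.8091962  212.50715374]
 [  0.           0.           1.        ]] None dict_keys(['frame', 'mtx', 'extrinsics', 'shot'])
[[ 0.439 -0.755  0.486  1.287]
 [ 0.898  0.37  -0.238 -0.401]
 [-0.     0.541  0.841  1.365]
 [ 0.     0.     0.     1.   ]]
[-1.39630940e+00  1.80774338e-01  1.60701978e+00  1.42888037e-05
  1.35378590e+00 -2.06330275e-01]
```

View pics/topz.png

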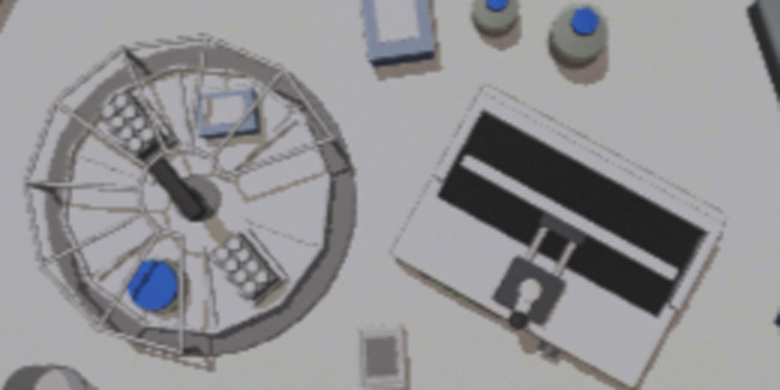

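View pics/scz.png

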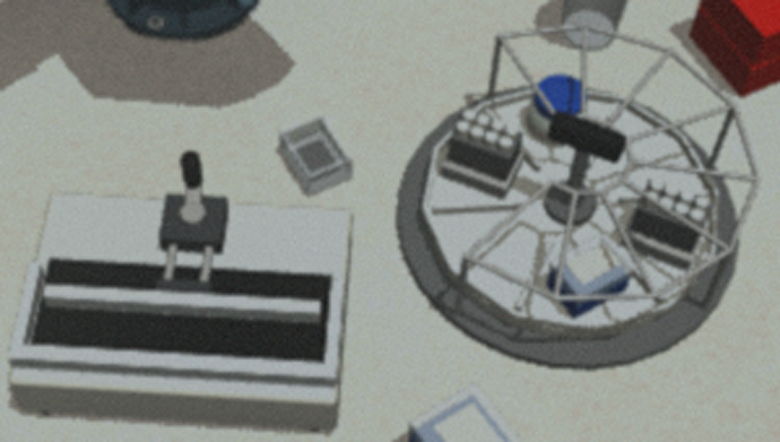

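The zooms give these top-view pixels:
- Racks at crop (132,122) and (248,265). The second is already in the loading opening at the lower right.
- Handle bar from (150,158) to (200,213).
- Crank knob top at (518,320), with its axis at about (530,290).
- Jaw ends at (465,160) and (675,272).

Run:
```python
from h import *
p=camera('top')
f=lambda u,v,z:ray(p,140+u/3,145+v/3,z).round(4)
for n,u,v,z in [('rackA',132,122,.118),('rackB',248,265,.118),('hA',150,158,.182),('hB',200,213,.182),('jar',154,285,.094),('knob',518,320,.171),('spindle',530,290,.125),('jawL',465,160,.109),('jawR',675,272,.109),('shFL',392,252,.085),('shFR',632,388,.085),('shBL',482,86,.1),('shBR',725,214,.1),
 ('discL',25,205,0.014)]: print(n,f(u,v,z))
q=camera('scene')
g=lambda u,v,z:ray(q,140+u/2.6,110+v/2.6,z).round(4)
for n,u,v,z in [('knobtop',189,156,.171),('hA',555,120,.182),('hB',622,143,.182),('jawL',320,303,.109),('jawR',45,290,.109),('shFL',352,210,.085),('shFR',48,195,.085),('barL',338,362,.109),('barR',12,350,.109)]: print(n,g(u,v,z))
```

```text
rackA [0.6643 0.3233 0.118 ]
rackB [0.4831 0.1807 0.118 ]
hA [0.6115 0.2879 0.182 ]
hB [0.5442 0.2286 0.182 ]
jar [0.4614 0.3021 0.094 ]
knob [ 0.4088 -0.1477  0.171 ]
spindle [ 0.4447 -0.1658  0.125 ]
jawL [ 0.6081 -0.0903  0.109 ]
jawR [ 0.4632 -0.3462  0.109 ]
shFL [0.4966 0.0037 0.085 ]
shFR [ 0.3207 -0.2918  0.085 ]
shBL [ 0.702  -0.1141  0.1   ]
shBR [ 0.5342 -0.4122  0.1   ]
discL [0.5719 0.4878 0.014 ]
knobtop [ 0.4104 -0.1492  0.171 ]
hA [0.5501 0.2302 0.182 ]
hB [0.6096 0.2793 0.182 ]
jawL [ 0.6082 -0.0862  0.109 ]
jawR [ 0.4632 -0.3455  0.109 ]
shFL [0.5001 0.0063 0.085 ]
shFR [ 0.3278 -0.2983  0.085 ]
barL [ 0.681  -0.1004  0.109 ]
barR [ 0.5179 -0.4013  0.109 ]
```

Run:
```python
from h import *
to([.410,-.1485,.25],np.radians(-29.4)); print(pose()[1].as_matrix().round(3))
```

```text
Traceback (most recent call last):
  File "h.py", line 17, in to
    t=(r.inv()*R.from_matrix(M)).as_rotvec()
               ~~~~~~~~~~~~~^^^
  File "scipy/spatial/transform/_rotation.pyx", line 1143, in scipy.spatial.transform._rotation.Rotation.from_matrix
ValueError: Non-positive determinant (left-handed or null coordinate frame) in rotation matrix 0: [[-0.49090375  0.87121381  0.        ]
 [-0.87121381 -0.49090375  0.        ]
 [ 0.          0.         -1.        ]].
```

```bash
sed -i 's/\[\[np.sin(Y),np.cos(Y),0\],\[-np.cos(Y),np.sin(Y),0\]/[[-np.sin(Y),np.cos(Y),0],[np.cos(Y),np.sin(Y),0]/' h.py
python3 - <<'E'
from h import *
to([.410,-.1485,.25],np.radians(-29.4)); print(pose()[1].as_matrix().round(3))
E
```

```text
shift [ 0.3254 -0.2848  0.0063] turn [ 0.     -0.     -0.6768]
[[ 0.928  0.372  0.   ]
 [ 0.372 -0.928 -0.   ]
 [ 0.     0.    -1.   ]]
```

```bash
python3 -m jog '[0.3254,-0.2848,0.0063,0,0,-0.6768,0, 0.3254,-0.2848,0.0063,0,0,-0.6768,0, 0.3254,-0.2848,0.0063,0,0,-0.6768,0, 0.3254,-0.2848,0.0063,0,0,-0.6768,0, 0.3254,-0.2848,0.0063,0,0,-0.6768,0, 0.3254,-0.2848,0.0063,0,0,-0.6768,0, 0.3254,-0.2848,0.0063,0,0,-0.6768,0, 0.3254,-0.2848,0.0063,0,0,-0.6768,0, 0.3254,-0.2848,0.0063,0,0,-0.6768,0, 0.3254,-0.2848,0.0063,0,0,-0.6768,0]'
python3 - <<'E'
from h import *
p=camera('wrist');cv2.imwrite('pics/w1.png',p['frame'][:,:,::-1])
print(pose()[0],get_obs()['q'].round(2))
for k in ['crank_knob','crank_axis','jaw','shaker']: print(k,[(round(d['confidence'],2),np.round(d['xyz'],4)) for d in spot_in(p,k)][:3])
print(pix(p,[.410,-.1485,.171]),pix(p,[.4455,-.165,.125]))
to([.410,-.1485,.161],np.radians(-29.4))
E
```

```text
time_s: 3.05
eef_pos: [0.4096, -0.1497, 0.25]
eef_rot: [0.0, 0.864, 0.504, -0.0]
wrist_force: [0.3, -0.9, -0.6]
opening: 0.995
grasp_force: 0.0
[ 0.40954069 -0.14982944  0.25000461] [-0.62 -0.14  1.95 -0.    1.33 -0.11]
crank_knob [(0.65, array([ 0.4124, -0.1412,  0.165 ]))]
crank_axis [(0.73, array([ 0.4218, -0.1554,  0.1266])), (0.68, array([ 0.5488, -0.1849,  0.1092]))]
jaw [(0.58, array([ 0.5484, -0.1847,  0.1081]))]
shaker [(0.83, array([ 0.5159, -0.1695,  0.0835]))]
[283.09158697 229.15699521] [335.63914733 203.84913299]
shift [ 0.0009 -0.0001  0.0889] turn [-0.0001  0.     -0.0019]
```

View pics/w1.png

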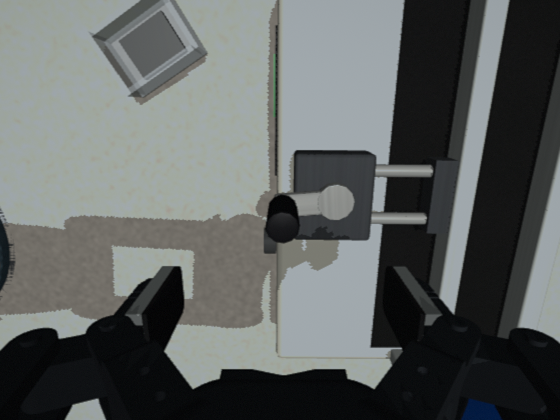

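The knob top is at (283,228) and the axis at (337,202), both where I predicted. Next I descend and pinch the knob.

```bash
python3 -m jog '[0.001,0,0.045,0,0,0,0, 0.001,0,0.089,0,0,0,0.3, 0.001,0,0.089,0,0,0,1, 0.001,0,0.089,0,0,0,1, 0.001,0,0.089,0,0,0,1, 0.001,0,0.089,0,0,0,1, 0.001,0,0.089,0,0,0,1, 0.001,0,0.089,0,0,0,1]'
```

```text
time_s: 4.3
eef_pos: [0.4103, -0.1477, 0.1632]
eef_rot: [0.0, 0.863, 0.505, -0.0]
wrist_force: [-7.5, 3.0, 8.3]
opening: 0.239
grasp_force: 58.3
```

```bash
python3 -m jog '[-0.015,0.0041,0,0,0,0,1, -0.0274,0.0137,0,0,0,0,1, -0.0351,0.0272,0,0,0,0,1, -0.0371,0.0427,0,0,0,0,1, -0.033,0.0577,0,0,0,0,1, -0.0234,0.0701,0,0,0,0,1, -0.0099,0.0778,0,0,0,0,1, 0.0056,0.0798,0,0,0,0,1, 0.0206,0.0757,0,0,0,0,1, 0.033,0.0661,0,0,0,0,1, 0.0407,0.0526,0,0,0,0,1, 0.0427,0.0371,0,0,0,0,1, 0.0386,0.0221,0,0,0,0,1, 0.029,0.0097,0,0,0,0,1, 0.0155,0.002,0,0,0,0,1, 0,0,0,0,0,0,1]'
python3 - <<'E'
from h import *
p=camera('scene');zoom(p,(140,110),150,170,'sc2',3)
E
```

```text
time_s: 6.3
eef_pos: [0.4107, -0.1465, 0.1631]
eef_rot: [-0.0, 0.863, 0.505, 0.001]
wrist_force: [-1.1, 5.6, 11.6]
opening: 0.235
grasp_force: 60.0
```

View pics/sc2.png

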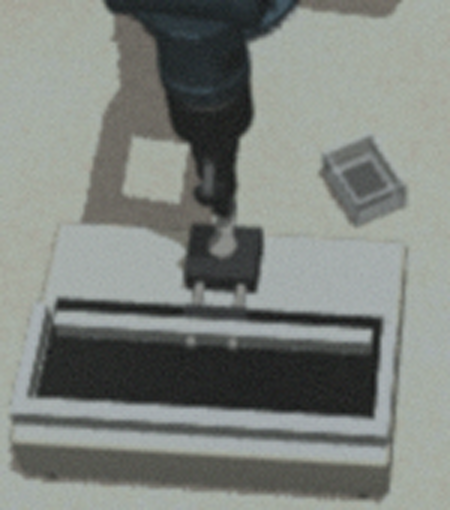

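The jaw has moved back about 20 mm. Half a turn more.

```bash
python3 -m jog '[-0.015,0.0041,0,0,0,0,1, -0.0274,0.0137,0,0,0,0,1, -0.0351,0.0272,0,0,0,0,1, -0.0371,0.0427,0,0,0,0,1, -0.033,0.0577,0,0,0,0,1, -0.0234,0.0701,0,0,0,0,1, -0.0099,0.0778,0,0,0,0,1, 0.0056,0.0798,0,0,0,0,1]'
python3 - <<'E'
from h import *
print(pose()[0],get_obs()['wrist_force'])
p=camera('scene');zoom(p,(140,190),150,90,'sc3',5)
E
```

```text
time_s: 7.35
eef_pos: [0.4827, -0.1824, 0.1629]
eef_rot: [0.0, 0.863, 0.505, -0.001]
wrist_force: [-12.0, 1.0, 13.9]
opening: 0.241
grasp_force: 60.2
[ 0.48265422 -0.18235328  0.16289367] [-12.04343986   1.03826343  13.8610296 ]
```

View pics/sc3.png

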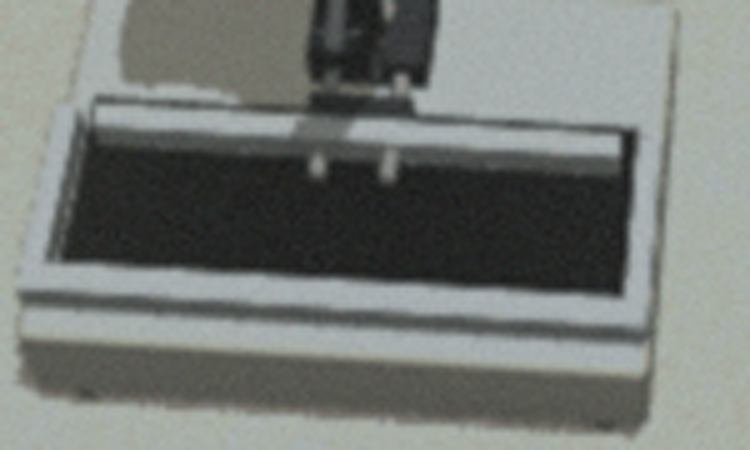

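The jaw's inner top edge runs (93,130)–(620,160) and the bar's (53,262)–(625,296). I'll compute the gap and the shaker frame.

Run:
```python
from h import *
p=camera('scene');g=lambda u,v:ray(p,140+u/5,190+v/5,.109)[:2]
a,b,c,d=g(93,130),g(620,160),g(53,262),g(625,296);print(a,b,c,d)
e=(d-c)/np.linalg.norm(d-c);n=np.array([e[1],-e[0]]);e2=(b-a)/np.linalg.norm(b-a);print(np.degrees(np.arctan2(e[1],e[0])),np.degrees(np.arctan2(e2[1],e2[0])),'gap',(c-a)@n,(d-b)@n,np.linalg.norm(d-c),'barmid',(c+d)/2,'jawmid',(a+b)/2)
print('origin',(c+d)/2-.055*n, n)
to([.579,.256,.28],None); print(get_obs()['q'].round(2))
```

```text
[ 0.44747594 -0.33603575] [ 0.5960206  -0.07744307] [ 0.51850102 -0.38439082] [ 0.67490907 -0.11256756]
60.083728298716025 60.12543753569511 gap 0.08567767272037478 0.0858947666177618 0.31361021274293466 barmid [ 0.59670505 -0.24847919] jawmid [ 0.52174827 -0.20673941]
origin [ 0.54903351 -0.22104882] [ 0.86675515 -0.49873391]
shift [ 0.428  -0.1305 -0.117 ] turn [0. 0. 0.]
[-0.59  0.16  1.84 -0.    1.15 -0.08]
```

The gap is about 86 mm, which is enough. I release the knob, rise and go above rack B.

```bash
python3 -m jog '[0,0,0,0,0,0,0, 0,0,0,0,0,0,0, 0,0,0,0,0,0,0, 0,0,-0.05,0,0,0,0, 0,0,-0.1,0,0,0,0, 0,0,-0.12,0,0,0,0]'
python3 - <<'E'
from h import *
to([.483,.181,.28],np.radians(128));
E
```

```text
time_s: 8.2
eef_pos: [0.4838, -0.1828, 0.2845]
eef_rot: [0.002, 0.863, 0.504, 0.001]
wrist_force: [-0.4, 0.3, 0.0]
opening: 1.003
grasp_force: 0.0
shift [ 0.3165 -0.1794  0.0035] turn [ 0.0051 -0.0007  0.3942]
```

```bash
python3 -m jog '[0.3165,-0.1794,0.003,0.005,-0.001,0.394,0, 0.3165,-0.1794,0.003,0.005,-0.001,0.394,0, 0.3165,-0.1794,0.003,0.005,-0.001,0.394,0, 0.3165,-0.1794,0.003,0.005,-0.001,0.394,0, 0.3165,-0.1794,0.003,0.005,-0.001,0.394,0, 0.3165,-0.1794,0.003,0.005,-0.001,0.394,0, 0.3165,-0.1794,0.003,0.005,-0.001,0.394,0, 0.3165,-0.1794,0.003,0.005,-0.001,0.394,0]'
python3 - <<'E'
from h import *
p=camera('wrist');cv2.imwrite('pics/w2.png',p['frame'][:,:,::-1])
print(pose()[0],get_obs()['q'].round(2))
for k in ['rack1_mid','handle','jar']: print(k,[(round(d['confidence'],2),np.round(d['xyz'],4)) for d in spot_in(p,k)][:3])
print(pix(p,[.483,.181,.118]),pix(p,[.579,.256,.182]))
E
```

```text
time_s: 9.2
eef_pos: [0.4817, 0.1817, 0.2777]
eef_rot: [-0.002, 0.945, 0.326, -0.002]
wrist_force: [-1.0, -0.4, -0.4]
opening: 0.998
grasp_force: 0.0
[0.48187174 0.18104394 0.27775586] [0.13 0.03 1.73 0.   1.39 1.03]
rack1_mid [(0.59, array([0.5525, 0.2296, 0.0324]))]
handle [(0.81, array([0.5494, 0.2261, 0.037 ])), (0.48, array([0.4906, 0.1938, 0.1072]))]
jar [(0.66, array([0.4616, 0.2984, 0.0941])), (0.66, array([0.3627, 0.0191, 0.0228]))]
[286.0854604  196.36536903] [287.55215822  14.60454135]
```

View pics/w2.png

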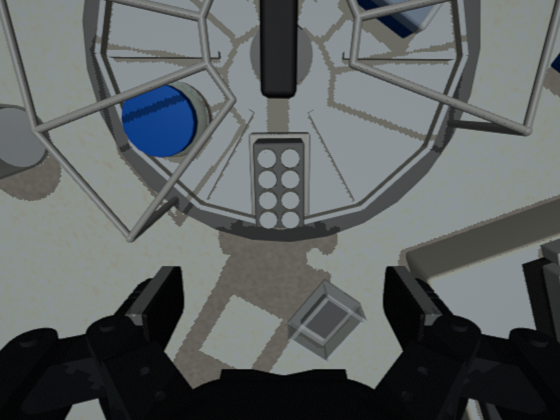

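Rack B's cap grid is centred at about (279,188) and square to the image. The wires, at (130,235) and (530,130), are clear of the fingers.

Run:
```python
from h import *
p=camera('wrist');c=ray(p,279,188,.118);print(c)
print('handle end',ray(p,279,95,.182))
to([c[0],c[1],.096])
```

```text
[0.48554669 0.18886722 0.118     ]
handle end [0.54309432 0.23210661 0.182     ]
shift [ 0.0081 -0.0037  0.182 ] turn [0. 0. 0.]
```

```bash
python3 -m jog '[0.008,-0.004,0.05,0,0,0,0, 0.008,-0.004,0.1,0,0,0,0, 0.008,-0.004,0.15,0,0,0,0, 0.008,-0.004,0.182,0,0,0,0, 0.008,-0.004,0.182,0,0,0,0.3, 0.008,-0.004,0.182,0,0,0,1, 0.008,-0.004,0.182,0,0,0,1, 0.008,-0.004,0.182,0,0,0,1, 0.008,-0.004,0.182,0,0,0,1, 0.008,-0.004,0.182,0,0,0,1]'; python3 -c "
from h import *
print(pose()[0],get_obs()['wrist_force'])"
```

```text
time_s: 10.7
eef_pos: [0.4866, 0.1905, 0.0981]
eef_rot: [-0.001, 0.945, 0.326, 0.0]
wrist_force: [-0.3, -1.0, 7.9]
opening: 0.506
grasp_force: 62.4
[0.48657697 0.19047854 0.09809267] [-0.26141019 -0.96346203  7.8855501 ]
```

```bash
python3 -m jog '[0,0,-0.04,0,0,0,1, 0,0,-0.09,0,0,0,1, 0,0,-0.14,0,0,0,1, 0,0,-0.18,0,0,0,1, 0,0,-0.18,0,0,0,1]'; python3 -c "
from h import *
print(get_obs()['wrist_force'],get_obs()['opening'])
to([.5354,-.2686,.26],np.radians(-29.9))"
```

```text
time_s: 11.32
eef_pos: [0.4873, 0.1904, 0.2798]
eef_rot: [-0.001, 0.945, 0.326, 0.002]
wrist_force: [-0.6, 1.4, -3.1]
opening: 0.509
grasp_force: 63.0
[-0.60363021  1.41699875 -3.13100381] 0.5086992284240012
shift [-0.2451  0.3911  0.0182] turn [-2.000e-04 -4.800e-03 -3.851e-01]
```

```bash
python3 -m jog '[-0.03,0.048,0.018,0,-0.005,-0.1,1, -0.06,0.096,0.018,0,-0.005,-0.2,1, -0.09,0.144,0.018,0,-0.005,-0.3,1, -0.12,0.192,0.018,0,-0.005,-0.385,1, -0.15,0.24,0.018,0,-0.005,-0.385,1, -0.18,0.288,0.018,0,-0.005,-0.385,1, -0.21,0.336,0.018,0,-0.005,-0.385,1, -0.235,0.375,0.018,0,-0.005,-0.385,1, -0.245,0.391,0.018,0,-0.005,-0.385,1, -0.245,0.391,0.018,0,-0.005,-0.385,1, -0.245,0.391,0.018,0,-0.005,-0.385,1]'
python3 - <<'E'
from h import *
print(get_obs()['wrist_force'],get_obs()['q'].round(2))
to([.5354,-.2686,.151],np.radians(-29.9))
p=camera('wrist');cv2.imwrite('pics/w3.png',p['frame'][:,:,::-1])
E
```

```text
time_s: 12.7
eef_pos: [0.533, -0.2673, 0.2556]
eef_rot: [-0.003, 0.865, 0.501, -0.004]
wrist_force: [0.3, 0.5, -2.7]
opening: 0.502
grasp_force: 63.0
[ 0.29913241  0.48455855 -2.67013251] [-0.66  0.23  1.55 -0.01  1.37 -0.14]
shift [0.0005 0.0035 0.1045] turn [-0.0083  0.004   0.0006]
```

View pics/w3.png

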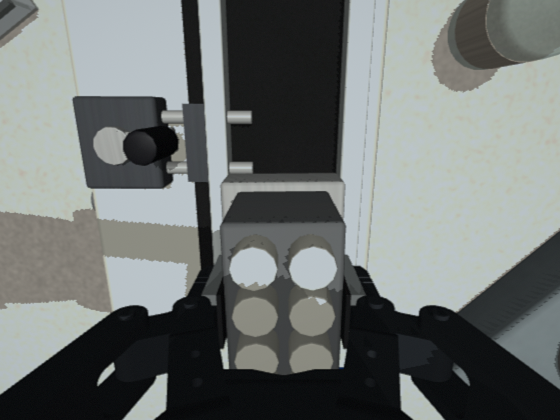

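The rack is square to the bay, between the jaw's inner edge (col 228) and the bar (col 343). Lowering it now.

```bash
python3 -m jog '[0.0005,0.003,0.04,-0.008,0.004,0,1, 0.0005,0.003,0.075,-0.008,0.004,0,1, 0.0005,0.003,0.09,-0.008,0.004,0,1, 0.0005,0.003,0.098,-0.008,0.004,0,1, 0.0005,0.003,0.102,-0.008,0.004,0,1, 0.0005,0.003,0.104,-0.008,0.004,0,1, 0.0005,0.003,0.104,-0.008,0.004,0,1]'
python3 - <<'E'
from h import *
print(get_obs()['wrist_force'],pose()[0])
E
```

```text
time_s: 13.62
eef_pos: [0.5358, -0.2704, 0.1534]
eef_rot: [0.002, 0.866, 0.501, 0.0]
wrist_force: [-0.1, -0.4, -3.1]
opening: 0.506
grasp_force: 62.9
[-0.08872186 -0.43055989 -3.09967937] [ 0.53579831 -0.27040965  0.15335948]
```

```bash
python3 -m jog '[0,0,0.003,0,0,0,1, 0,0,0.005,0,0,0,1, 0,0,0.005,0,0,0,1]'
```

```text
time_s: 14.0
eef_pos: [0.5357, -0.2705, 0.149]
eef_rot: [0.002, 0.866, 0.501, 0.0]
wrist_force: [-2.4, 1.2, 5.3]
opening: 0.507
grasp_force: 64.0
```

```bash
python3 -m jog '[0,0,0,0,0,0,0, 0,0,0,0,0,0,0, 0,0,0,0,0,0,0, 0,0,-0.05,0,0,0,0, 0,0,-0.1,0,0,0,0, 0,0,-0.13,0,0,0,0, 0,0,-0.13,0,0,0,0]'
python3 - <<'E'
from h import *
to([.577,.257,.30],np.radians(-52))
p=camera('wrist');cv2.imwrite('pics/w4.png',p['frame'][:,:,::-1])
E
```

```text
time_s: 14.88
eef_pos: [0.5366, -0.2708, 0.2809]
eef_rot: [0.004, 0.866, 0.501, 0.001]
wrist_force: [0.4, 0.6, -0.3]
opening: 1.001
grasp_force: 0.0
shift [ 0.4776 -0.228  -0.0218] turn [8.400e-03 2.000e-04 3.855e-01]
```

View pics/w4.png

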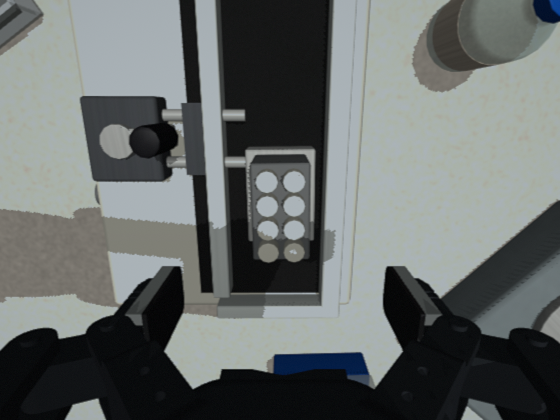

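Rack B stands upright at about (280,208), square to the jaw (col 222) and the bar (col 325). On to the handle.

```bash
python3 -m jog '[0.06,-0.028,-0.022,0.008,0,0.1,0, 0.114,-0.054,-0.022,0.008,0,0.2,0, 0.17,-0.081,-0.022,0.008,0,0.3,0, 0.226,-0.108,-0.022,0.008,0,0.385,0, 0.282,-0.135,-0.022,0.008,0,0.385,0, 0.338,-0.162,-0.022,0.008,0,0.385,0, 0.394,-0.189,-0.022,0.008,0,0.385,0, 0.45,-0.216,-0.022,0.008,0,0.385,0, 0.478,-0.228,-0.022,0.008,0,0.385,0, 0.478,-0.228,-0.022,0.008,0,0.385,0, 0.478,-0.228,-0.022,0.008,0,0.385,0]'
python3 - <<'E'
from h import *
print(get_obs()['q'].round(2),pose()[0])
p=camera('wrist');cv2.imwrite('pics/w5.png',p['frame'][:,:,::-1])
print(pix(p,[.577,.257,.182]))
E
```

```text
time_s: 16.3
eef_pos: [0.5755, 0.2574, 0.2969]
eef_rot: [-0.002, 0.945, 0.326, -0.003]
wrist_force: [-0.3, 0.3, 0.1]
opening: 1.005
grasp_force: 0.0
[0.23 0.28 1.41 0.   1.46 1.14] [0.57548584 0.2574389  0.29688686]
[286.51356938 211.52946434]
```

View pics/w5.png

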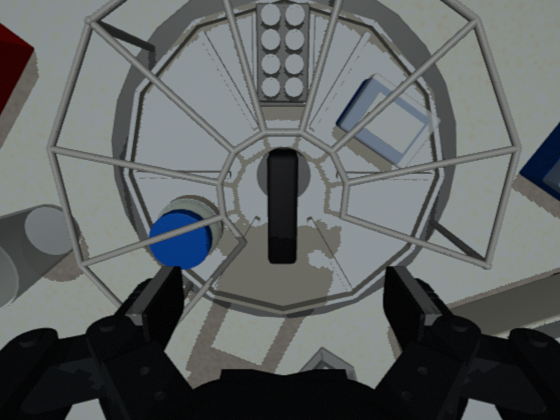

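The bar is centred at (283,207), parallel to the image's vertical axis, and rack A is at (283,50), undisturbed. Next I grasp the bar.

Run:
```python
from h import *
p=camera('wrist');c=ray(p,283,207,.182);print(c);to([c[0],c[1],.174],np.radians(-52))
```

```text
[0.5783482  0.26056052 0.182     ]
shift [ 0.0046 -0.0008  0.1239] turn [-0.0059  0.0031 -0.0012]
```

```bash
python3 -m jog '[0.003,-0.001,0.045,-0.006,0.003,0,0, 0.003,-0.001,0.09,-0.006,0.003,0,0, 0.003,-0.001,0.123,-0.006,0.003,0,0, 0.003,-0.001,0.123,-0.006,0.003,0,0.5, 0.003,-0.001,0.123,-0.006,0.003,0,1, 0.003,-0.001,0.123,-0.006,0.003,0,1, 0.003,-0.001,0.123,-0.006,0.003,0,1, 0.003,-0.001,0.123,-0.006,0.003,0,1, 0.003,-0.001,0.123,-0.006,0.003,0,1]'
```

```text
time_s: 17.52
eef_pos: [0.5782, 0.2615, 0.178]
eef_rot: [0.0, 0.945, 0.326, 0.002]
wrist_force: [-0.3, -0.5, 6.5]
opening: 0.251
grasp_force: 61.8
```

```bash
python3 -c "
from h import *
o=get_obs();print(o['wrist_force'],o['torque'],o['opening'],o['grasp_force'],pose()[0])"
```

```text
[-0.29621327 -0.52045824  6.51044291] [ 0.05608462  0.31598474 -0.09763071] 0.25051197559128746 61.81793689727783 [0.57822567 0.26151813 0.17800733]
```

```bash
python3 -m jog '[0,0,0,0,0,-0.15,1, 0,0,0,0,0,-0.3,1, 0,0,0,0,0,-0.45,1, 0,0,0,0,0,-0.6,1, 0,0,0,0,0,-0.75,1]'; python3 -c "
from h import *
o=get_obs();print(o['wrist_force'],o['torque'],o['q'].round(2))"
```

```text
time_s: 18.15
eef_pos: [0.5752, 0.2633, 0.178]
eef_rot: [-0.002, 0.759, 0.652, 0.0]
wrist_force: [-15.3, 3.2, 14.2]
opening: 0.249
grasp_force: 63.0
[-15.26439765   3.18513892  14.20565242] [ 0.73478176  2.04814334 -0.31652565] [0.24 0.38 1.52 0.   1.24 0.39]
```

```bash
python3 -m jog '[0,-0.003,0,0,0,-0.15,1, 0,-0.004,0,0,0,-0.3,1, 0,-0.005,0,0,0,-0.45,1, 0,-0.006,0,0,0,-0.6,1, 0,-0.0065,0,0,0,-0.75,1, -0.0005,-0.007,0,0,0,-0.9,1, -0.001,-0.0075,0,0,0,-1.05,1, -0.0015,-0.008,0,0,0,-1.2,1, -0.002,-0.008,0,0,0,-1.35,1, -0.0027,-0.0085,0,0,0,-1.5,1, -0.0035,-0.0085,0,0,0,-1.65,1, -0.004,-0.008,0,0,0,-1.8,1, -0.005,-0.008,0,0,0,-1.95,1, -0.0055,-0.0075,0,0,0,-2.1,1, -0.006,-0.0075,0,0,0,-2.25,1, -0.0068,-0.0073,0,0,0,-2.39,1, -0.0068,-0.0073,0,0,0,-2.39,1]'; python3 -c "
from h import *
o=get_obs();print(o['wrist_force'],o['torque'],o['q'].round(2))"
```

```text
time_s: 20.27
eef_pos: [0.5704, 0.2555, 0.178]
eef_rot: [0.003, -0.325, 0.946, -0.0]
wrist_force: [1.9, -2.4, 5.8]
opening: 0.249
grasp_force: 61.7
[ 1.89198017 -2.35059243  5.75725841] [-0.30300613  0.28503346 -0.20931584] [ 0.23  0.36  1.55 -0.    1.23 -2.  ]
```

```bash
python3 -m jog '[0,0,0,0,0,0,0, 0,0,0,0,0,0,0, 0,0,0,0,0,0,0, 0,0,-0.05,0,0,0,0, 0,0,-0.1,0,0,0,0, 0,0,-0.11,0,0,0,0]'
python3 - <<'E'
from h import *
to([.484,.188,.28],np.radians(-52))
E
```

```text
time_s: 21.02
eef_pos: [0.5706, 0.2562, 0.2904]
eef_rot: [0.004, -0.325, 0.946, -0.0]
wrist_force: [-0.0, 0.2, -0.8]
opening: 1.0
grasp_force: 0.0
shift [ 0.1103 -0.0005  0.0095] turn [-0.0034  0.0081 -0.001 ]
```

```bash
python3 -m jog '[0.02,0,0.009,0,0,0.157,0, 0.04,0,0.009,0,0,0.314,0, 0.06,0,0.009,0,0,0.471,0, 0.08,0,0.009,0,0,0.628,0, 0.1,0,0.009,0,0,0.785,0, 0.11,0,0.009,0,0,0.942,0, 0.11,0,0.009,0,0,1.1,0, 0.11,0,0.009,0,0,1.257,0, 0.11,0,0.009,0,0,1.414,0, 0.11,0,0.009,0,0,1.571,0, 0.11,0,0.009,0,0,1.728,0, 0.11,0,0.009,0,0,1.885,0, 0.11,0,0.009,0,0,2.042,0, 0.11,0,0.009,0,0,2.2,0, 0.11,0,0.009,0,0,2.356,0, 0.11,0,0.009,0,0,2.513,0, 0.11,0,0.009,0,0,2.67,0, 0.11,0,0.009,0,0,2.827,0, 0.11,0,0.009,0,0,2.984,0, 0.11,0,0.009,0,0,3.13,0]'
python3 - <<'E'
from h import *
print(pose()[0],get_obs()['q'].round(2))
p=camera('wrist');cv2.imwrite('pics/w6.png',p['frame'][:,:,::-1])
E
```

```text
time_s: 23.52
eef_pos: [0.4814, 0.188, 0.2754]
eef_rot: [-0.0, 0.945, 0.328, -0.0]
wrist_force: [-0.5, 0.1, -0.3]
opening: 1.001
grasp_force: 0.0
[0.48144973 0.18796634 0.27536855] [0.14 0.03 1.73 0.   1.38 1.04]
```

View pics/w6.png

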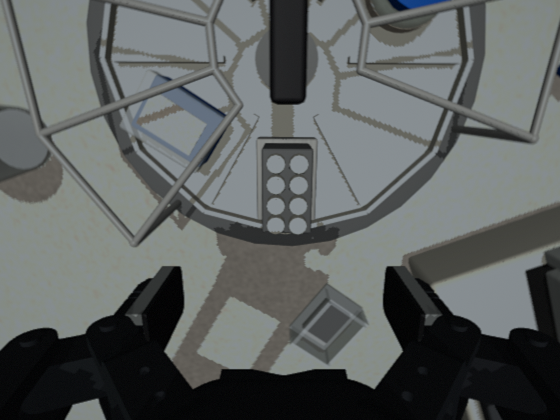

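Rack A is now in the opening, cap grid centred at (287,194) and square to the image.

Run:
```python
from h import *
p=camera('wrist');c=ray(p,287,194,.118);print(c);to([c[0],c[1],.096],np.radians(128))
```

```text
[0.48598657 0.18801095 0.118     ]
shift [0.0036 0.0028 0.1795] turn [-0.0005  0.0002  0.0094]
```

```bash
python3 -m jog '[0.003,0.003,0.05,0,0,0.009,0, 0.003,0.003,0.1,0,0,0.009,0, 0.003,0.003,0.15,0,0,0.009,0, 0.003,0.003,0.179,0,0,0.009,0, 0.003,0.003,0.179,0,0,0.009,0.3, 0.003,0.003,0.179,0,0,0.009,1, 0.003,0.003,0.179,0,0,0.009,1, 0.003,0.003,0.179,0,0,0.009,1, 0.003,0.003,0.179,0,0,0.009,1, 0.003,0.003,0.179,0,0,0.009,1]'
python3 -m jog '[0,0,-0.04,0,0,0,1, 0,0,-0.09,0,0,0,1, 0,0,-0.14,0,0,0,1, 0,0,-0.18,0,0,0,1, 0,0,-0.18,0,0,0,1]'; python3 -c "
from h import *
to([.583,-.186,.26],np.radians(-29.9))"
```

```text
time_s: 24.88
eef_pos: [0.4879, 0.1878, 0.0994]
eef_rot: [0.0, 0.945, 0.326, 0.002]
wrist_force: [0.8, -0.7, 6.8]
opening: 0.509
grasp_force: 63.2
time_s: 25.5
eef_pos: [0.4878, 0.1878, 0.2809]
eef_rot: [0.001, 0.945, 0.326, 0.004]
wrist_force: [0.0, 0.8, -4.8]
opening: 0.505
grasp_force: 63.8
shift [-0.1559  0.3528  0.0211] turn [ 0.0052 -0.0065 -0.3841]
```

```bash
python3 -m jog '[-0.022,0.049,0.02,0.005,-0.006,-0.1,1, -0.044,0.098,0.02,0.005,-0.006,-0.2,1, -0.066,0.147,0.02,0.005,-0.006,-0.3,1, -0.088,0.196,0.02,0.005,-0.006,-0.384,1, -0.11,0.245,0.02,0.005,-0.006,-0.384,1, -0.132,0.294,0.02,0.005,-0.006,-0.384,1, -0.148,0.335,0.02,0.005,-0.006,-0.384,1, -0.156,0.353,0.02,0.005,-0.006,-0.384,1, -0.156,0.353,0.02,0.005,-0.006,-0.384,1, -0.156,0.353,0.02,0.005,-0.006,-0.384,1]'
python3 - <<'E'
from h import *
to([.583,-.186,.153],np.radians(-29.9))
for n in ['scene','top']:
    p=camera(n)
    if n=='scene': zoom(p,(130,150),160,120,'sc7',5)
    print([(round(d['confidence'],2),np.round(d['xyz'],3)) for d in spot_in(p,'rack1_mid')])
E
```

```text
time_s: 26.75
eef_pos: [0.5805, -0.1851, 0.2561]
eef_rot: [-0.003, 0.865, 0.501, -0.003]
wrist_force: [0.0, -0.3, -4.6]
opening: 0.504
grasp_force: 63.9
shift [0.0008 0.0034 0.103 ] turn [-0.0081  0.0033  0.0004]
[(0.81, array([ 0.598, -0.181,  0.235])), (0.53, array([0.471, 0.285, 0.083])), (0.41, array([ 0.556, -0.126,  0.105]))]
[(0.49, array([ 0.553, -0.191,  0.215]))]
```

View pics/sc7.png

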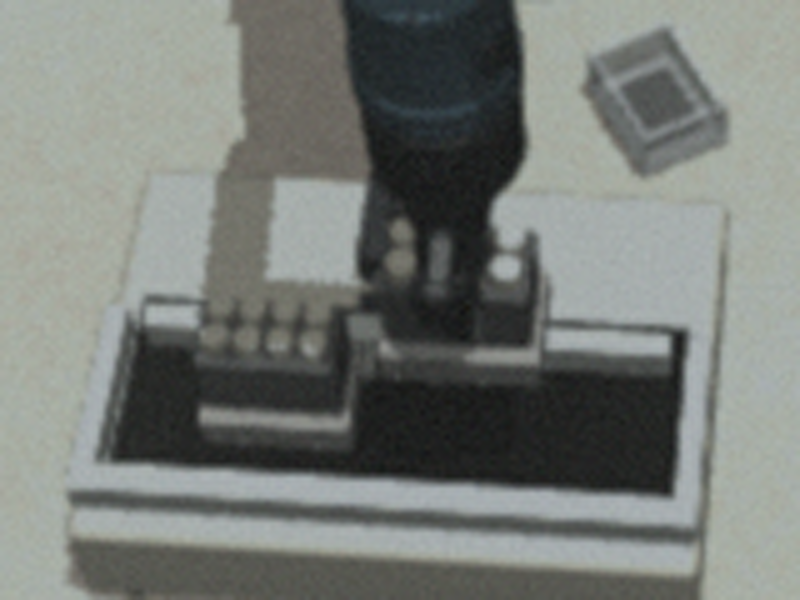

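Rack B still stands square, its foot front from (200,435) to (355,450). I'll check clearance along y before lowering.

Run:
```python
from h import *
p=camera('scene');o=np.array([.549,-.221])
for u,v in [(200,437),(353,452)]:
    d=ray(p,130+u/5,150+v/5,.085)[:2]-o;print((d@[.867,-.499]).round(4),(d@[.499,.867]).round(4))
d=np.array([.583,-.186])-o;print(d@[.867,-.499],d@[.499,.867])
```

```text
0.0227 -0.1127
0.0265 -0.0257
0.01201299999999993 0.047310999999999964
```

Run:
```python
from h import *
p=camera('scene');o=np.array([.549,-.221])
for u,v,z in [(218,335,.169),(312,343,.169),(235,308,.169),(328,318,.169),(200,407,.109),(350,420,.109),(97,465,.109),(672,493,.109)]:
    d=ray(p,130+u/5,150+v/5,z)[:2]-o;print((d@[.867,-.499]).round(4),(d@[.499,.867]).round(4))
```

```text
0.0061 -0.0923
0.0077 -0.0412
-0.0115 -0.086
-0.0086 -0.0349
0.017 -0.1098
0.0197 -0.0257
0.0572 -0.1598
0.0533 0.1551
```

Rack B has been knocked about 16 mm towards the jaw and −y. It is still upright, square and inside the clamp, so it can stay. I'll lower rack A.

```bash
python3 -m jog '[0.001,0.003,0.04,-0.008,0.003,0,1, 0.001,0.003,0.075,-0.008,0.003,0,1, 0.001,0.003,0.09,-0.008,0.003,0,1, 0.001,0.003,0.098,-0.008,0.003,0,1, 0.001,0.003,0.102,-0.008,0.003,0,1, 0.001,0.003,0.105,-0.008,0.003,0,1, 0.001,0.003,0.107,-0.008,0.003,0,1, 0.001,0.003,0.107,-0.008,0.003,0,1]'
```

```text
time_s: 28.05
eef_pos: [0.5838, -0.1873, 0.1508]
eef_rot: [0.002, 0.866, 0.501, 0.0]
wrist_force: [0.0, -0.8, -3.8]
opening: 0.506
grasp_force: 63.7
```

```bash
python3 -m jog '[0,0,0.002,0,0,0,1, 0,0,0.002,0,0,0,1, 0,0,0.002,0,0,0,0, 0,0,0.002,0,0,0,0, 0,0,0,0,0,0,0, 0,0,-0.05,0,0,0,0, 0,0,-0.1,0,0,0,0, 0,0,-0.12,0,0,0,0, 0,0,-0.12,0,0,0,0]'
python3 - <<'E'
from h import *
to([.48,-.183,.27],np.radians(-29.9))
p=camera('wrist');cv2.imwrite('pics/w8.png',p['frame'][:,:,::-1])
print(pose()[0],pix(p,[.4827,-.1824,.171]))
for k in ['rack1_mid','crank_knob']: print([(round(d['confidence'],2),np.round(d['xyz'],3)) for d in spot_in(p,k)])
p=camera('scene');print([(round(d['confidence'],2),np.round(d['xyz'],3)) for d in spot_in(p,'rack1_mid')])
E
```

```text
time_s: 29.18
eef_pos: [0.5841, -0.1874, 0.272]
eef_rot: [0.003, 0.866, 0.501, 0.001]
wrist_force: [0.6, -0.6, -0.6]
opening: 1.0
grasp_force: 0.0
shift [-0.0481 -0.0924  0.0014] turn [ 0.0061  0.0007 -0.0003]
[ 0.58321606 -0.18691089  0.26986619] [156.24058173 281.28686622]
[(0.82, array([ 0.59 , -0.182,  0.156]))]
[(0.7, array([ 0.49 , -0.178,  0.15 ]))]
[(0.83, array([ 0.6 , -0.19,  0.15]))]
```

```bash
python3 -m jog '[-0.024,-0.046,0.001,0.006,0,0,0.4, -0.047,-0.09,0.001,0.006,0,0,0.4, -0.047,-0.09,0.001,0.006,0,0,0.4, -0.047,-0.09,0.001,0.006,0,0,0.4]'
python3 - <<'E'
from h import *
p=camera('wrist');zoom(p,(0,0),560,420,'w9',1)
print(pose()[0],pix(p,[.4827,-.1824,.171]),get_obs()['opening'],get_obs()['q'].round(2))
to([.4828,-.1824,.163],np.radians(-29.9))
E
```

```text
time_s: 29.92
eef_pos: [0.4821, -0.183, 0.2689]
eef_rot: [-0.001, 0.866, 0.5, -0.001]
wrist_force: [1.2, 0.5, 0.2]
opening: 0.601
grasp_force: 0.0
[ 0.48256483 -0.18309571  0.26914539] [284.22995944 220.03083534] 0.5984502817243407 [-0.59  0.04  1.74 -0.    1.37 -0.07]
shift [0.0008 0.0002 0.1061] turn [-0.0028  0.0006 -0.0004]
```

View pics/w9.png

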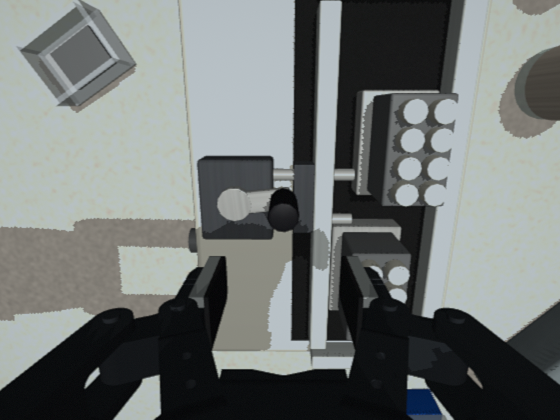

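Both racks are upright between jaw and bar, and the knob is at (284,212), about 4 mm further along tool +x than predicted. I'll pinch it there.

```bash
python3 -m jog '[0.004,0,0.05,-0.003,0,0,0.4, 0.004,0,0.106,-0.003,0,0,0.4, 0.004,0,0.106,-0.003,0,0,1, 0.004,0,0.106,-0.003,0,0,1, 0.004,0,0.106,-0.003,0,0,1, 0.004,0,0.106,-0.003,0,0,1, 0.004,0,0.106,-0.003,0,0,1]' && python3 -m jog '[-0.0155,-0.002,0,0,0,0,1, -0.029,-0.0097,0,0,0,0,1, -0.0386,-0.0221,0,0,0,0,1, -0.0427,-0.0371,0,0,0,0,1, -0.0407,-0.0526,0,0,0,0,1, -0.033,-0.0661,0,0,0,0,1, -0.0206,-0.0757,0,0,0,0,1, -0.0056,-0.0798,0,0,0,0,1, -0.0056,-0.0798,0,0,0,0,1]'; python3 -c "
from h import *
o=get_obs();print(o['wrist_force'],o['torque'],pose()[0])"
```

```text
time_s: 30.85
eef_pos: [0.4838, -0.1792, 0.1638]
eef_rot: [0.0, 0.866, 0.501, -0.0]
wrist_force: [-1.1, 2.8, -7.5]
opening: 0.24
grasp_force: 59.4
time_s: 31.98
eef_pos: [0.4123, -0.1434, 0.1639]
eef_rot: [0.001, 0.865, 0.501, 0.0]
wrist_force: [2.4, 0.4, -7.4]
opening: 0.241
grasp_force: 59.9
[ 2.39540315  0.38226958 -7.43792778] [ 0.1645864  -0.50964568 -0.02513391] [ 0.41231022 -0.1434374   0.16388476]
```

```bash
python3 -m jog '[0.0155,0.002,0,0,0,0,1, 0.029,0.0097,0,0,0,0,1, 0.0386,0.0221,0,0,0,0,1, 0.0427,0.0371,0,0,0,0,1, 0.0407,0.0526,0,0,0,0,1, 0.033,0.0661,0,0,0,0,1, 0.0206,0.0757,0,0,0,0,1, 0.0056,0.0798,0,0,0,0,1, 0.0056,0.0798,0,0,0,0,1]'; python3 -c "
from h import *
o=get_obs();print(o['wrist_force'],o['torque'],pose()[0])"
```

```text
time_s: 33.1
eef_pos: [0.4836, -0.18, 0.1637]
eef_rot: [0.0, 0.866, 0.5, -0.001]
wrist_force: [-2.6, -1.1, -0.1]
opening: 0.24
grasp_force: 61.0
[-2.63989736 -1.05879732 -0.09444171] [-0.21753742  0.34492643  0.03476952] [ 0.48356619 -0.18002634  0.16366552]
```

```bash
python3 -m jog '[-0.0155,-0.002,0,0,0,0,1, -0.029,-0.0097,0,0,0,0,1, -0.0386,-0.0221,0,0,0,0,1, -0.0386,-0.0221,0,0,0,0,1]'; python3 -c "
from h import *
o=get_obs();print(o['wrist_force'],o['torque'],pose()[0])"
```

```text
time_s: 33.6
eef_pos: [0.4447, -0.2025, 0.1638]
eef_rot: [0.001, 0.866, 0.5, -0.001]
wrist_force: [-3.0, -2.8, -1.5]
opening: 0.237
grasp_force: 60.8
[-3.01651563 -2.76756855 -1.53526679] [-0.53071801  0.41337982 -0.02865925] [ 0.44474846 -0.20250045  0.16376666]
```

```bash
python3 -m jog '[-0.0041,-0.015,0,0,0,0,1, -0.0041,-0.015,0,0,0,0,1]'; python3 -m jog '[0.002,-0.0155,0,0,0,0,1, 0.002,-0.0155,0,0,0,0,1]'; python3 -c "
from h import *
o=get_obs();print(o['wrist_force'],o['torque'],pose()[0])"
```

```text
time_s: 33.85
eef_pos: [0.4298, -0.1984, 0.1638]
eef_rot: [0.001, 0.866, 0.501, -0.001]
wrist_force: [-4.2, -4.4, -0.5]
opening: 0.241
grasp_force: 60.9
time_s: 34.1
eef_pos: [0.4172, -0.1886, 0.1637]
eef_rot: [0.0, 0.866, 0.501, -0.001]
wrist_force: [-6.1, -2.8, 1.8]
opening: 0.235
grasp_force: 61.1
[-6.05363548 -2.76811986  1.80418129] [-0.54530367  0.8901628   0.03318339] [ 0.41717675 -0.18856443  0.16372837]
```

```bash
python3 -m jog '[0.0077,-0.0135,0,0,0,0,1, 0.0077,-0.0135,0,0,0,0,1]'; python3 -m jog '[0.0065,-0.0058,0,0,0,0,1, 0.0065,-0.0058,0,0,0,0,1]'; python3 -c "
from h import *
o=get_obs();print(o['wrist_force'],o['torque'],pose()[0])"
```

```text
time_s: 34.35
eef_pos: [0.4094, -0.1746, 0.1637]
eef_rot: [-0.0, 0.865, 0.501, -0.001]
wrist_force: [-6.3, -0.9, 3.8]
opening: 0.239
grasp_force: 61.5
time_s: 34.6
eef_pos: [0.4078, -0.1664, 0.1637]
eef_rot: [-0.0, 0.865, 0.501, -0.001]
wrist_force: [-6.4, -1.8, 3.8]
opening: 0.242
grasp_force: 61.4
[-6.36754035 -1.80053741  3.8074824 ] [-0.34217041  0.86578015 -0.00145252] [ 0.40780764 -0.16638327  0.16368767]
```

```bash
python3 -m jog '[0.0064,-0.004,0,0,0,0,1, 0.0064,-0.004,0,0,0,0,1]'; python3 -m jog '[0.0072,-0.0028,0,0,0,0,1, 0.0072,-0.0028,0,0,0,0,1]'; python3 -c "
from h import *
o=get_obs();print(o['wrist_force'],o['torque'],pose()[0])
p=camera('scene');print([(round(d['confidence'],2),np.round(d['xyz'],3)) for d in spot_in(p,'rack1_mid')])"
```

```text
time_s: 34.85
eef_pos: [0.4077, -0.1612, 0.1638]
eef_rot: [0.002, 0.865, 0.501, -0.002]
wrist_force: [-6.1, -13.0, -2.1]
opening: 0.238
grasp_force: 60.9
time_s: 35.1
eef_pos: [0.4083, -0.1563, 0.1639]
eef_rot: [0.004, 0.865, 0.501, -0.004]
wrist_force: [-10.7, -26.8, -5.0]
opening: 0.235
grasp_force: 60.5
[-10.70796537 -26.7729433   -5.0258571 ] [-4.312429    1.78367334  0.02722839] [ 0.40828388 -0.15634985  0.16391325]
[(0.86, array([ 0.604, -0.195,  0.159])), (0.37, array([ 0.533, -0.207,  0.107]))]
```

```bash
python3 -m jog '[0.005,-0.001,0,0,0,0,1, 0.005,-0.001,0,0,0,0,1]'
python3 - <<'E'
from h import *
p=camera('scene');o=get_obs();print(o['wrist_force'],pose()[0])
zoom(p,(130,150),160,120,'sc10',5)
E
```

```text
time_s: 35.45
eef_pos: [0.409, -0.1534, 0.1639]
eef_rot: [0.005, 0.865, 0.501, -0.006]
wrist_force: [-15.5, -34.7, -4.4]
opening: 0.239
grasp_force: 60.4
[-15.80161555 -32.82046174  -4.38207979] [ 0.40899553 -0.15338044  0.16392884]
```

The crank resistance has risen from about 5 N to over 35 N, so the jaw bears firmly. I release the knob and retreat.

```bash
python3 -m jog '[0,0,0,0,0,0,0, 0,0,0,0,0,0,0, 0,0,0,0,0,0,0, 0,0,-0.05,0,0,0,0, 0,0,-0.1,0,0,0,0, 0,0,-0.15,0,0,0,0, 0,-0.05,-0.15,0,0,0,0, 0,-0.05,-0.15,0,0,0,0]'
python3 - <<'E'
from h import *
o=np.array([.549,-.221])
for n in ['scene','top','wrist']:
    p=camera(n)
    for k in ['rack1_mid','jaw','crank_knob']:
        for d in spot_in(p,k):
            x=np.array(d['xyz']);e=x[:2]-o;print(n,k,round(d['confidence'],2),x.round(3),'sh',(e@[.867,-.499]).round(3),(e@[.499,.867]).round(3))
    # cap blobs: bright white
    if n=='wrist': continue
    # white cap centroids near expected
    g=cv2.cvtColor(p['frame'],cv2.COLOR_RGB2GRAY);print(n,[(y,pix(p,[*(o+.025*np.array([.867,-.499])+y*np.array([.499,.867])),.169]).round(0)) for y in (-.066,.047)])
    cs=cv2.HoughCircles(cv2.resize(g,None,fx=5,fy=5,interpolation=cv2.INTER_CUBIC),cv2.HOUGH_GRADIENT,1,18,param1=60,param2=16,minRadius=9,maxRadius=18)
    if cs is not None:
        for u,v,r in cs[0]:
            e=ray(p,u/5,v/5,.169)[:2]-o;s=(e@[.867,-.499],e@[.499,.867])
            if -.03<s[0]<.06 and abs(s[1])<.13: print('cap',np.round(s,3))
E
```

```text
time_s: 36.5
eef_pos: [0.366, -0.1197, 0.3136]
eef_rot: [0.0, 0.865, 0.501, -0.0]
wrist_force: [0.6, -0.6, 0.2]
opening: 1.0
grasp_force: 0.0
scene rack1_mid 0.62 [ 0.605 -0.193  0.16 ] sh 0.035 0.052
scene rack1_mid 0.48 [0.47  0.285 0.086] sh -0.321 0.4
scene rack1_mid 0.2 [0.332 0.44  0.079] sh -0.518 0.465
scene jaw 0.78 [ 0.533 -0.208  0.106] sh -0.021 0.003
scene crank_knob 0.62 [ 0.411 -0.173  0.16 ] sh -0.144 -0.027
scene [(-0.066, array([182., 224.])), (0.047, array([224., 226.]))]
cap [0.035 0.017]
cap [0.034 0.07 ]
cap [0.014 0.018]
cap [ 0.035 -0.078]
cap [0.035 0.034]
cap [ 0.016 -0.059]
cap [ 0.034 -0.041]
cap [0.016 0.035]
cap [ 0.034 -0.094]
cap [ 0.034 -0.059]
cap [ 0.015 -0.076]
cap [0.034 0.052]
cap [0.015 0.071]
cap [ 0.015 -0.042]
cap [ 0.014 -0.096]
cap [0.016 0.053]
cap [ 0.024 -0.128]
top rack1_mid 0.87 [ 0.589 -0.193  0.153] sh 0.021 0.044
top jaw 0.58 [ 0.528 -0.21   0.108] sh -0.023 -0.001
top [(-0.066, array([352., 215.])), (0.047, array([324., 200.]))]
cap [ 0.032 -0.079]
cap [0.033 0.033]
cap [ 0.032 -0.061]
cap [0.013 0.069]
cap [ 0.013 -0.044]
cap [0.031 0.015]
cap [ 0.012 -0.097]
cap [0.033 0.052]
cap [ 0.032 -0.098]
cap [0.014 0.034]
cap [0.014 0.016]
cap [ 0.012 -0.078]
cap [0.013 0.051]
cap [ 0.032 -0.044]
wrist rack1_mid 0.59 [ 0.572 -0.183  0.137] sh 0.001 0.044
wrist jaw 0.68 [ 0.538 -0.19   0.108] sh -0.025 0.022
wrist crank_knob 0.65 [ 0.405 -0.163  0.166] sh -0.154 -0.021
```

Both racks are clamped square and in line, centred at x ≈ 0.024 in the shaker frame, against the bar.

```bash
python3 -c "
from bench import *
print(hand_in())"
```

```text
the job is handed in; nothing more can be done
None
```

Both racks present (two in this run) stand upright in the shaker, lengthwise between jaw and bar. The clamp is cranked firmly shut on them, the jar and small tip box are still in the carousel, and I handed the job in at about 37 s; the hand-in gave no verdict.

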